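# Load the dry-block heater, each sample beside its blank

### The arm

A 6-joint arm with a two-finger parallel gripper is mounted at the origin on a cart in front of the work surface, level with it; the furniture and walls round the work are solid. World frame = base frame: x ahead of the robot, y to its left, z up, the work surface at z = 0. Lengths are in mm, angles in degrees, forces in N, time in s.
With the tool pointing down it reaches from about 350 to 850 mm from the base axis. Payload 8.1 kg.
Tool frame: the origin (TCP) lies midway between the tips of the shut fingers; the grasp point (between the pads) lies 19 mm behind it; z points along the fingers, y is the line along which they close (so a half turn about z gives the same grasp; the last joint's range is limited). The gripper opens to 85 mm and grips with 20 to 120 N. Pads are 22 mm wide; open, the fingers measure 114 mm over their backs; the gripper's body (76 mm by 85 mm) begins 54 mm behind the grasp point. The pads swing forward as they close: fully open they stand 13 mm farther back than shut.
Start: joints at [-72.674, 7.471, 85.268, -0, 87.261, -4.893], TCP at [226.912, -555.443, 231.292] pointing down, gripper open.
Joint ranges: [-169.43, 169.43], [-51.17, 129.36], [1.28, 143.12], [-76.62, 256.62], [0, 156.53], [-152.29, 152.29]. Speed limits (degrees/s): [136.94, 136.94, 159.86, 180, 180, 180].

### API

Orientations are given as [roll, pitch, yaw] about the fixed x, y, z axes, in that order (R = Rz(yaw) Ry(pitch) Rx(roll)).
In Python, from bench import r gives the robot as it stands. The module is installed in compiled form; this text tells all that it offers.
- The arm moves only by the tool jog_arm, never from a script. Its argument "rows" is a list of rows, each a list of 2 entries, a list of its own where there are three numbers: the shift along the tool's x, y, z in mm, then the turn, a rotation vector about the tool's x, y, z in rad. A call has 1 to 10 rows; each row is the pose to reach, as a shift and turn from the pose commanded when the call began, along the tool's axes at that moment; what a row does not reach only later rows make up. A row lasts 1/10 s, in which the tool goes at most 50 mm and 8.59 degrees, less where a joint would pass 70% of its speed; a pose out of reach is approached as far as the arm can. A call with a gripper value outside its range is refused whole. "grip" is the finger opening in mm, from 0 to 85.4, set as the call begins (left out, the last holds). The fingers move at their own pace and stop on an object; "force" is the grip in N (left out, the last holds). Time passes only in rows, so rows that repeat a pose let the fingers close. It gives the time, the measured TCP pose, the force, the opening and the grip force at its end, in the units of the state.
- r.sense(): the state, without advancing time (a new reading comes with each control period).
- r.snapshot(name): name is "scene" or "top" or "wrist"; returns (picture, depth): 400x640x3 uint8, blue, green, red; 400x640 float32, mm along the optical axis (not along the pixel's ray), 0 where there is no reading.
- r.camera_params(name): a dict with "fx", "fy", "cx", "cy" (pixels), "dist_coeffs" ([k1, k2, p1, p2, k3] as OpenCV has them; the pictures are not rectified), "pose" (4x4, takes a point from camera to world coordinates); the wrist camera has in their place "tool_from_camera" (4x4, takes a point from camera to tool coordinates, whose origin is the TCP and whose axes are the flange's). Camera axes: x right, y down, z forward; pixel columns grow to the right and rows downward; lengths in mm; the calibration is good to about 2 mm. A picture is of the moment at which its call begins: read the wrist's pose just before it. camera_params takes no time and is no camera call.
- r.hand_in(): hands the job in; it is judged then, once.
The state is a dict: "time": time; "joint_pos": joint angles; "qd": joint speeds; "joint_efforts": joint torques, N m; "tool_pos": TCP position; "tcp_rot": TCP orientation; "ft_force": force on the tool from outside, world axes, zero at the start; "wrist_torque": the same for the moment, N m; "finger_gap": finger opening in mm; "grip_force": force on a finger pad.
Only numpy, scipy, OpenCV 4.12 (cv2) and the standard library are available. Lean on these libraries where they do the work, as an engineer would, in place of code of your own. Each camera call takes 0.05 s, during which the arm holds its last target. There are 200 camera calls.

### The job

Move the four sample vials from the white carrying tray into the dry-block heater, so that the row of samples follows the row of blanks: each sample goes into the empty front well of the aluminium block whose back well already holds the blank in the same kind of vial (same diameter, height and cap). Lower each one in gently until it stands upright on the bottom of its well, do not knock any vial over, and leave all four there released.

Things in the scene. Friction and masses are not known exactly. Their poses are not given: they have to be found in the camera images.
- vial_tube: Sample: slim amber glass tube with a plain black ribbed screw cap and a white paper band, 18 mm diameter, 84 mm tall (cap: the top 16 mm, also 18 mm diameter), 35 g. Origin at the centre of its underside, z up along its axis. Starts upright in one compartment of the tray.
- vial_short: Sample: short amber glass vial with a black open-top screw cap that shows a pale septum disc in the middle, white paper band, 28 mm diameter, 62 mm tall (cap: the top 13 mm, 28 mm diameter), 50 g. Origin at the centre of its underside, z up. Starts upright in the tray.
- vial_tall: Sample: tall amber glass vial with a plain black screw cap and a white paper band, 28 mm diameter (as the short vial), 96 mm tall (cap: the top 16 mm, 28 mm diameter), 80 g. Origin at the centre of its underside, z up. Starts upright in the tray.
- vial_jar: Sample: squat wide amber glass jar with a broad plain black screw cap and a white paper band, 38 mm diameter, 62 mm tall (cap: the top 15 mm, 38 mm diameter), 90 g. Origin at the centre of its underside, z up. Starts upright in the tray.
- block_tube: Target: aluminium block in the heater, fixed, 110 x 62 x 34 mm (x to its back, y, z); origin: centre of its underside. Empty front well, axis at x = -27.5 mm, y = 0: flat bottom 12 mm above the origin, mouth at 34 mm (22 mm deep), 21 mm diameter, mouth countersunk 5 mm all round. Back well at x = +27.5 mm holds the fixed blank, a slim tube like vial_tube, standing on the same bottom height.
- block_short: Target: aluminium block as block_tube, same size, origin and well position; well diameter 31 mm; its back well holds the fixed blank in a short 28 mm vial with septum cap like vial_short (62 mm tall from the well bottom).
- block_tall: Target: aluminium block as block_tube, same size, origin and well position; well diameter 31 mm, as in block_short; its back well holds the fixed blank in a tall 28 mm vial with plain cap like vial_tall (96 mm tall from the well bottom).
- block_jar: Target: aluminium block as block_tube, same size, origin and well position; well diameter 41 mm; its back well holds the fixed blank in a wide 38 mm jar like vial_jar (62 mm tall from the well bottom).
- tray: White plastic carrying tray, fixed, 62 x 246 x 22 mm (x, y, z), open on top, with four compartments in a row along its y, 61 mm apart, one vial in each, not always in the middle. Origin at the centre of its underside on the worktop; the floor on which the vials stand is 3 mm above it, the outer walls are 22 mm high, the partitions 19 mm.
- heater: White dry-block heater, fixed; origin under the middle of the block well at worktop height, x to its back. The four blocks stand in a row along its y, 64 mm apart, in any order, undersides 22 mm and tops 56 mm above the worktop. The white rim round them, 12 mm thick, 286 mm long outside, is 51 mm high; a sloped control panel, lower, reaches 130 mm in front of the origin.

How it is judged (in metres and radians):
At the end, for the whole second after the job is handed in: Each of the four sample vials stands in the front well of the block that holds the blank of its own kind: its foot within 6 mm of the well's axis and within 4 mm of the well's bottom, upright within 0.1 rad, at rest and let go (x of vial_tube in the frame of block_tube between -0.0335 and -0.0215 m and y of vial_tube in the frame of block_tube between -0.006 and 0.006 m and z of vial_tube in the frame of block_tube between 0.008 and 0.016 m and angle between each of vial_tube, vial_short, vial_tall, vial_jar's own z axis and vertical below 0.1 rad and linear speed of each of vial_tube, vial_short, vial_tall, vial_jar below 0.02 m/s and angular speed of each of vial_tube, vial_short, vial_tall, vial_jar below 0.5 rad/s and x of vial_short in the frame of block_short between -0.0335 and -0.0215 m and y of vial_short in the frame of block_short between -0.006 and 0.006 m and z of vial_short in the frame of block_short between 0.008 and 0.016 m and x of vial_tall in the frame of block_tall between -0.0335 and -0.0215 m and y of vial_tall in the frame of block_tall between -0.006 and 0.006 m and z of vial_tall in the frame of block_tall between 0.008 and 0.016 m and x of vial_jar in the frame of block_jar between -0.0335 and -0.0215 m and y of vial_jar in the frame of block_jar between -0.006 and 0.006 m and z of vial_jar in the frame of block_jar between 0.008 and 0.016 m); the robot touches nothing.
It fails at once if a sample vial is knocked over (tilted more than 0.6 rad) (angle between any of vial_tube, vial_short, vial_tall, vial_jar's own z axis and vertical above 0.6 rad).
It fails at once if a sample vial is dropped or slammed into its well (faster than 0.7 m/s there, as after a fall of 25 mm) ((x of vial_tube in the frame of block_tube between -0.042 and -0.013 m and y of vial_tube in the frame of block_tube between -0.0145 and 0.0145 m and z of vial_tube in the frame of block_tube below 0.036 m and linear speed of vial_tube above 0.7 m/s) or (x of vial_short in the frame of block_short between -0.042 and -0.013 m and y of vial_short in the frame of block_short between -0.0145 and 0.0145 m and z of vial_short in the frame of block_short below 0.036 m and linear speed of vial_short above 0.7 m/s) or (x of vial_tall in the frame of block_tall between -0.042 and -0.013 m and y of vial_tall in the frame of block_tall between -0.0145 and 0.0145 m and z of vial_tall in the frame of block_tall below 0.036 m and linear speed of vial_tall above 0.7 m/s) or (x of vial_jar in the frame of block_jar between -0.042 and -0.013 m and y of vial_jar in the frame of block_jar between -0.0145 and 0.0145 m and z of vial_jar in the frame of block_jar below 0.036 m and linear speed of vial_jar above 0.7 m/s)).
It also fails if it takes over 106 s, if anything falls off the work surface, if the arm or the gripper's body presses on something with over 40 N, if the wrist force passes 120 N, or if a joint passes its speed limit or range.

## Working session

There is one attempt and no reset: what is moved stays moved. The work goes in short steps, Python scripts to look and compute and a tool call to move; the robot and the scene stay as the last step left them, time stands still between calls to the robot, and variables do not carry over. Pictures are saved under pics/ and viewed, at most 14 in all, crops included, and the job is handed in when it is done.

Besides the shell and the picture viewer there is one more tool, called after "Request:" by a JSON object that holds its "api" and its "payload", one argument or row to a line. jog_arm: Moves the arm, as the interface text tells. Its arguments: {"type":"object","properties":{"rows":{"type":"array"},"grip":{"type":"number"},"force":{"type":"number"}},"required":["rows"]}

```bash
mkdir -p pics; cat > h.py <<'E'
import numpy as np, cv2
from bench import r
def ray(cam,uv,T=None):
    p=r.camera_params(cam); K=np.array([[p['fx'],0,p['cx']],[0,p['fy'],p['cy']],[0,0,1]])
    q=cv2.undistortPoints(np.array(uv,float).reshape(-1,1,2),K,np.array(p['dist_coeffs'],float)).reshape(-1,2)
    if T is None: T=np.array(p['pose'])
    d=np.c_[q,np.ones(len(q))]@T[:3,:3].T
    return T[:3,3],d
def onz(cam,uv,z,T=None):
    o,d=ray(cam,uv,T); z=np.asarray(z,float)
    return o+d*((z-o[2])/d[:,2])[:,None]
def cloud(cam,dep,T=None):
    v,u=np.mgrid[:400,:640]; o,d=ray(cam,np.c_[u.ravel(),v.ravel()],T)
    return (o+d*dep.reshape(-1,1)).reshape(400,640,3)
E
python3 - <<'E'
from h import *
s=r.sense(); print(s)
for n in ("top","scene"):
    im,d=r.snapshot(n); cv2.imwrite(f"pics/{n}0.png",im); np.savez(f"{n}0.npz",im=im,d=d)
    print(n,r.camera_params(n))
print(r.camera_params("wrist"))
E
```

```text
{'time': 0.0, 'joint_pos': array([-7.26716127e+01,  7.51499460e+00,  8.53307142e+01, -1.09911485e-04,
        8.72603803e+01, -4.89335618e+00]), 'qd': array([-0.02083312, -0.05804355, -0.03975867,  0.00851417,  0.0054074 ,
        0.05743061]), 'joint_efforts': array([-2.80376953e-04, -5.69406366e+01, -5.00549912e+01, -3.59884216e-04,
        1.48001901e-02, -3.01857074e-05]), 'tool_pos': array([ 226.76722497, -554.89977283,  230.23185301]), 'tcp_rot': array([-1.79894288e+02, -8.94016129e-03,  2.22217406e+01]), 'ft_force': array([ 0.0295333 , -0.45466229, -0.06978203]), 'wrist_torque': array([0.05543939, 0.06272512, 0.06464021]), 'grip_force': 0.0, 'finger_gap': 85.68023599258854}
top {'fx': 389.74338521389177, 'fy': 389.74338521389177, 'cx': 322.7638228872437, 'cy': 203.35680694580302, 'dist_coeffs': array([-0.06282167,  0.        ,  0.        ,  0.        ,  0.        ]), 'pose': array([[ 2.68980846e-02, -9.80529304e-01,  1.94521918e-01,
         3.66492185e+02],
       [-9.99631809e-01, -2.70785183e-02,  1.73193980e-03,
        -2.02676366e+01],
       [ 3.56914759e-03, -1.9449688
[... 531 characters left out ...]
e-02, -7.38207630e-01, -6.74405763e-01,
         7.15690060e+02],
       [ 0.00000000e+00,  0.00000000e+00,  0.00000000e+00,
         1.00000000e+00]])}
{'fx': 335.1484870078731, 'fy': 335.1484870078731, 'cx': 328.7738568871155, 'cy': 193.73413922161208, 'dist_coeffs': array([-0.0665739,  0.       ,  0.       ,  0.       ,  0.       ]), 'tool_from_camera': array([[-9.12695188e-04, -9.62343159e-01, -2.71835999e-01,
         6.91383134e+01],
       [ 9.99999582e-01, -8.61989785e-04, -3.05937526e-04,
         1.10814346e+00],
       [ 6.00970306e-05, -2.71836165e-01,  9.62343544e-01,
        -1.42636186e+02],
       [ 0.00000000e+00,  0.00000000e+00,  0.00000000e+00,
         1.00000000e+00]])}
```

View pics/top0.png

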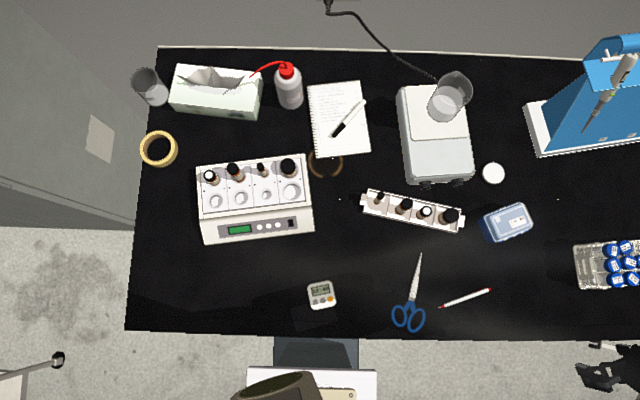

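View pics/scene0.png

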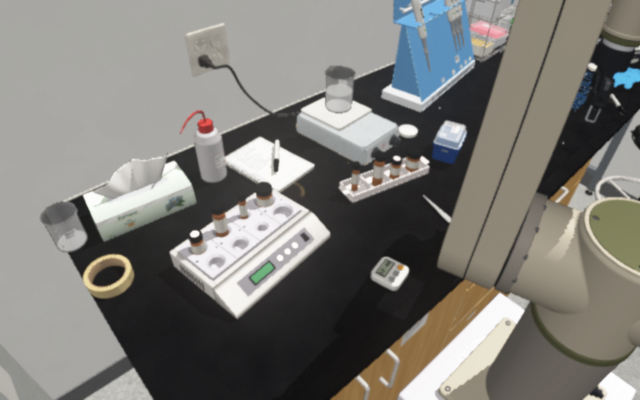

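The top view shows the heater at left, with blanks from left to right: septum (210,176), tall (236,170), tube (264,168), jar (288,165). Its front wells are at about (215,200), (239,198), (265,196), (292,192). The tray holds tube (380,198), tall (404,206), septum (426,211) and jar (450,216).

```bash
python3 - <<'E'
from h import *
z=np.load("top0.npz"); C=cloud("top",z['d'])
print("wells",onz("top",[(215,200),(239,198),(265,196),(292,192)],56).round())
print("blank",onz("top",[(210,176),(236,170),(264,168),(288,165)],[96,130,118,96]).round())
print("vials",onz("top",[(380,198),(404,206),(426,211),(450,216)],[87,99,65,65]).round())
def box(sel,name):
    P=C[sel][:,:2].astype(np.float32); print(name,len(P),cv2.minAreaRect(P))
for (u,v),n in zip([(380,198),(404,206),(426,211),(450,216)],"tube tall short jar".split()):
    p=C[v-9:v+9,u-10:u+10].reshape(-1,3); p=p[p[:,2]>28]; t=np.percentile(p[:,2],90); q=p[p[:,2]>t-8]; print(n,t.round(),((q.max(0)+q.min(0))/2).round(),(q.max(0)-q.min(0)).round())
im=z['im']; w=im.min(2)>140
X,Y,Z=C[...,0],C[...,1],C[...,2]
m=(w&(Z>14)&(Z<30)&(X>380)&(X<620)&(Y<-50)&(Y>-420)).astype(np.uint8)
n,l,s,c=cv2.connectedComponentsWithStats(cv2.dilate(m,np.ones((5,5))))
for i in range(1,n):
    if s[i,4]>300: print(s[i]); box((l==i)&(m>0),"tray")
m=((Z>45)&(Z<62)&(X>400)&(X<700)&(Y<350)&(Y>0)); box(m,"heater")
E
```

```text
wells [[555. 250.  56.]
 [562. 190.  56.]
 [569. 126.  56.]
 [581.  59.  56.]]
blank [[606. 255.  96.]
 [613. 185. 130.]
 [623. 122. 118.]
 [639.  68.  96.]]
vials [[ 565. -156.   87.]
 [ 545. -211.   99.]
 [ 540. -273.   65.]
 [ 529. -332.   65.]]
tube 88.0 [ 574. -157.   86.] [17. 18. 10.]
tall 101.0 [ 465. -126.  548.] [198. 211. 909.]
short 67.0 [ 541. -274.   65.] [26. 28.  7.]
jar 67.0 [ 459. -186.  531.] [184. 332. 943.]
[ 358  187  109   48 1939]
tray 492 ((549.8800659179688, -248.14553833007812), (271.8028564453125, 63.045570373535156), 78.76974487304688)
heater 5177 ((586.9796142578125, 159.64695739746094), (159.32498168945312, 281.41619873046875), 8.874124526977539)
```

Request:
{"api": "jog_arm", "payload": {
  "rows": [
    [[25,-10,0],[0,0,-0.06]],
    [[67,-26,0],[0,0,-0.16]],
    [[113,-44,0],[0,0,-0.27]],
    [[159,-62,0],[0,0,-0.38]],
    [[205,-80,0],[0,0,-0.49]],
    [[251,-98,0],[0,0,-0.6]],
    [[297,-116,0],[0,0,-0.71]],
    [[343,-134,0],[0,0,-0.82]],
    [[389,-152,0],[0,0,-0.92]],
    [[418,-164,0],[0,0,-0.99]]
  ],
  "grip": 85,
  "force": 30
}}

```text
time: 1.1
tool_pos: [553.6, -242.5, 230.7]
tcp_rot: [-180.0, -0.1, 79.3]
ft_force: [-0.2, -0.6, 0.1]
finger_gap: 85.1
grip_force: 0.0
```

Request:
{"api": "jog_arm", "payload": {
  "rows": [
    [[0,0,0],[0,0,0]],
    [[0,0,0],[0,0,0]]
  ]
}}

```text
time: 1.3
tool_pos: [551.8, -244.9, 230.6]
tcp_rot: [-179.9, -0.0, 79.0]
ft_force: [-0.3, -0.1, -0.2]
finger_gap: 85.2
grip_force: 0.0
```

```bash
cat >> h.py <<'E'
from scipy.spatial.transform import Rotation as R
def tool(s=None):
    s=s or r.sense(); T=np.eye(4); T[:3,:3]=R.from_euler('xyz',s['tcp_rot'],degrees=True).as_matrix(); T[:3,3]=s['tool_pos']; return T
def wrist(name):
    T=tool()@np.array(r.camera_params("wrist")['tool_from_camera'])
    im,d=r.snapshot("wrist"); cv2.imwrite(f"pics/{name}.png",im); np.savez(name+".npz",im=im,d=d,T=T); return im,d,T
def plan(x,y,z,yaw,s=None):
    "shift and turn in tool axes to reach TCP x y z yaw, pointing down"
    T=tool(s); G=np.eye(4); G[:3,:3]=R.from_euler('xyz',[180,0,yaw],degrees=True).as_matrix(); G[:3,3]=x,y,z
    D=np.linalg.inv(T)@G; print("shift",D[:3,3].round(1),"turn",R.from_matrix(D[:3,:3]).as_rotvec().round(3))
E
python3 - <<'E'
from h import *
s=r.sense(); print(s['time'],s['tool_pos'],s['tcp_rot'],s['joint_pos'].round(1)); wrist("w1")
E
```

```text
1.3 [ 551.82612876 -244.90101678  230.59451211] [-1.79921905e+02 -3.12585095e-04  7.89959275e+01] [-28.8   8.1  84.6  -0.   87.3 -17.8]
```

View pics/w1.png

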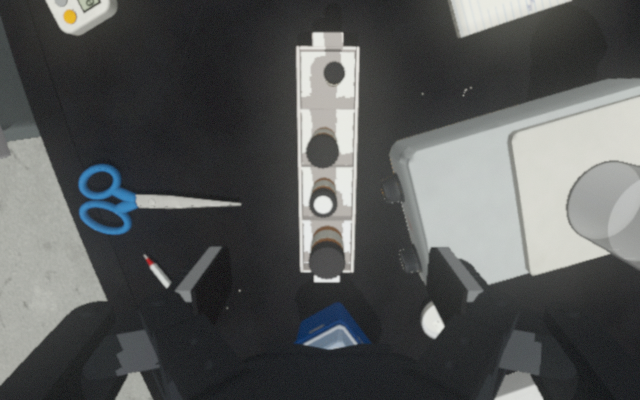

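The wrist view shows the four caps in the tray: tube (334,72), tall (322,151), short with septum (323,203) and jar (327,259). Next I locate them precisely.

```bash
cat >> h.py <<'E'
def cap(z,uv,top,rad=22):
    C=cloud("wrist",z['d'],z['T']); g=onz("wrist",[uv],top,z['T'])[0]
    m=(abs(C[...,2]-top)<7)&(np.hypot(C[...,0]-g[0],C[...,1]-g[1])<rad+8)
    m=m.astype(np.uint8); c=max(cv2.findContours(m,cv2.RETR_EXTERNAL,cv2.CHAIN_APPROX_NONE)[0],key=cv2.contourArea)
    P=onz("wrist",c.reshape(-1,2),top,z['T'])[:,:2].astype(np.float32); (x,y),rr=cv2.minEnclosingCircle(P)
    q=C[...][m>0]; mx=(P.max(0)+P.min(0))/2
    print(top,"centre",round(x,1),round(y,1),"diam",round(2*rr,1),"box",mx.round(1),np.ptp(P,axis=0).round(1),"z",np.median(q[:,2]).round(1))
E
python3 - <<'E'
from h import *
z=np.load("w1.npz")
for uv,t in zip([(334,72),(322,151),(323,203),(327,259)],[87,99,65,65]): cap(z,uv,t)
E
```

```text
87 centre 573.5 -157.8 diam 17.7 box [ 573.4 -157.6] [17.3 17.3] z 87.0
99 centre 552.0 -217.4 diam 28.4 box [ 551.8 -217.4] [27.6 28. ] z 99.1
65 centre 541.2 -271.6 diam 29.1 box [ 540.8 -271.7] [27.3 28.6] z 65.0
65 centre 532.9 -333.4 diam 40.9 box [ 532.6 -333.4] [37.4 40.7] z 65.0
```

Request:
{"api": "jog_arm", "payload": {
  "rows": [
    [[-10,-2,20],[0,0,0]],
    [[-20,-4,60],[0,0,0]],
    [[-28.3,-5.4,100],[0,0,0]],
    [[-28.3,-5.4,135],[0,0,0]],
    [[-28.3,-5.4,160],[0,0,0]],
    [[-28.3,-5.4,178],[0,0,0]],
    [[-28.3,-5.4,188],[0,0,0]],
    [[-28.3,-5.4,194],[0,0,0]],
    [[-28.3,-5.4,194],[0,0,0]]
  ],
  "grip": 52
}}

```text
time: 2.25
tool_pos: [540.6, -272.8, 37.1]
tcp_rot: [-180.0, -0.0, 78.9]
ft_force: [-0.4, 0.3, -0.0]
finger_gap: 52.2
grip_force: 0.0
```

Request:
{"api": "jog_arm", "payload": {
  "rows": [
    [[0,0,0],[0,0,0]],
    [[0,0,0],[0,0,0]],
    [[0,0,0],[0,0,0]],
    [[0,0,0],[0,0,0]],
    [[0,0,0],[0,0,0]],
    [[0,0,0],[0,0,0]],
    [[0,0,0],[0,0,0]]
  ],
  "grip": 20,
  "force": 30
}}

```text
time: 2.95
tool_pos: [542.0, -272.8, 38.8]
tcp_rot: [179.9, 0.1, 79.0]
ft_force: [-1.9, -0.7, 5.7]
finger_gap: 26.9
grip_force: 29.5
```

Request:
{"api": "jog_arm", "payload": {
  "rows": [
    [[0,0,-5],[0,0,0]],
    [[0,0,-20],[0,0,0]],
    [[0,0,-50],[0,0,0]],
    [[0,0,-85],[0,0,0]],
    [[0,0,-120],[0,0,0]],
    [[0,0,-150],[0,0,0]],
    [[0,0,-175],[0,0,0]],
    [[0,0,-192],[0,0,0]]
  ]
}}

```text
time: 3.75
tool_pos: [541.9, -272.6, 233.4]
tcp_rot: [179.8, 0.1, 79.0]
ft_force: [0.1, -0.5, -0.9]
finger_gap: 26.8
grip_force: 29.6
```

Request:
{"api": "jog_arm", "payload": {
  "rows": [
    [[20,-6,0],[0,0,0.06]],
    [[61,-18,0],[0,0,0.19]],
    [[106,-32,0],[0,0,0.33]],
    [[150,-45,0],[0,0,0.47]],
    [[195,-58,0],[0,0,0.61]],
    [[240,-72,0],[0,0,0.75]],
    [[285,-85,0],[0,0,0.89]],
    [[330,-99,0],[0,0,1.03]],
    [[374,-112,0],[0,0,1.17]],
    [[406,-122,0],[0,0,1.244]]
  ]
}}

```text
time: 4.75
tool_pos: [498.8, 151.6, 230.7]
tcp_rot: [-180.0, -0.1, 7.4]
ft_force: [0.4, -0.2, -0.2]
finger_gap: 26.4
grip_force: 29.6
```

Request:
{"api": "jog_arm", "payload": {
  "rows": [
    [[0,0,0],[0,0,0]],
    [[0,0,0],[0,0,0]],
    [[0,0,0],[0,0,0]]
  ]
}}

```text
time: 5.05
tool_pos: [499.4, 148.8, 229.9]
tcp_rot: [180.0, -0.0, 7.7]
ft_force: [0.1, 0.2, -1.0]
finger_gap: 26.8
grip_force: 29.7
```

```bash
python3 - <<'E'
from h import *
s=r.sense(); print(s['time'],s['tool_pos'],s['tcp_rot'],s['joint_pos'].round(1),s['finger_gap']); wrist("w2")
E
```

```text
5.05 [499.44066319 148.7985744  229.85894095] [ 1.79975437e+02 -3.18557724e-02  7.71491849e+00] [11.  -4.8 97.9 -0.  86.9 93.3] 26.823945416063857
```

View pics/w2.png

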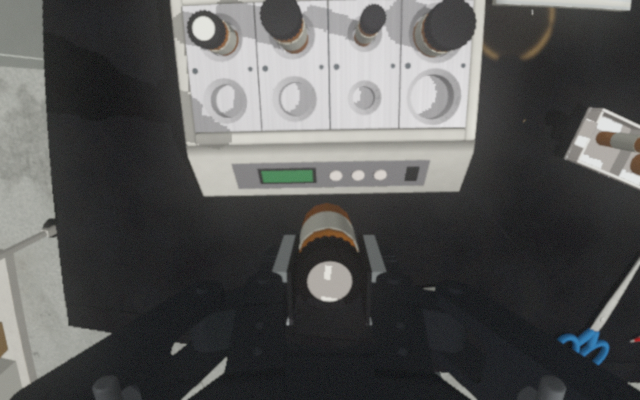

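The wrist view shows the four front wells at about (226,100), (294,98), (365,97) and (434,97). Behind them are the septum, tall, tube and jar blanks, and the short vial is held upright at (330,280).

```bash
python3 - <<'E'
from h import *
z=np.load("w2.npz"); T=z['T']; C=cloud("wrist",z['d'],T); g=cv2.cvtColor(z['im'],cv2.COLOR_BGR2GRAY)
px=[(226,100),(294,98),(365,97),(434,97)]; D=np.array([41,41,31,51]); W=[]
top=C[60:130,190:460,2]; print("block top z",np.median(top[top>50]))
for (u,v),d in zip(px,D):
    R0=d/2*335/316; c=40
    cr=cv2.resize(g[v-c:v+c,u-c:u+c],None,fx=4,fy=4,interpolation=cv2.INTER_CUBIC)
    h=cv2.HoughCircles(cr,cv2.HOUGH_GRADIENT_ALT,1.5,40,param1=120,param2=0.5,minRadius=int(4*R0*.88),maxRadius=int(4*R0*1.12))
    if h is not None: print("hough",[ (round(float(a),1),round(float(b),1),round(float(e)/R0/4,2)) for a,b,e in np.c_[h[0,:,0]/4+u-c-.4,h[0,:,1]/4+v-c-.4,h[0,:,2]]], onz("wrist",h[0,:,:2]/4+[u-c-.4,v-c-.4],56,T)[:, :2].round(1).tolist())
    p0=onz("wrist",[(u,v)],56,T)[0]
    m=((C[...,2]<53.5)&(np.hypot(C[...,0]-p0[0],C[...,1]-p0[1])<d/2+8)).astype(np.uint8)
    m[v+c:]=0
    k=max(cv2.findContours(m,cv2.RETR_EXTERNAL,cv2.CHAIN_APPROX_NONE)[0],key=cv2.contourArea)
    P=onz("wrist",k.reshape(-1,2),54,T)[:,:2].astype(np.float32); (x,y),rr=cv2.minEnclosingCircle(P); W.append(((P.max(0)+P.min(0))/2)); print("depth",round(x,1),round(y,1),round(2*rr,1),W[-1],np.ptp(P,axis=0))
W=np.array(W); print(np.linalg.norm(np.diff(W,axis=0),axis=1))
for uv,t in zip([(203,27),(282,18),(373,17),(449,26)],[96,130,118,96]): cap(z,uv,t)
E
```

```text
block top z 55.855419763537185
hough [(223.1, 100.8, np.float64(1.07))] [[554.9, 253.4]]
depth 555.2 252.0 37.3 [555.07874 252.26128] [36.64392 36.01468]
depth 564.8 188.5 37.8 [565.1406  189.06976] [37.043945 35.336075]
depth 574.7 124.5 28.2 [574.66895 124.76533] [26.577698 26.861832]
depth 585.1 62.3 48.1 [584.3605    62.482094] [46.24756 47.53998]
[63.987568 65.00654  63.032745]
96 centre 608.8 258.7 diam 30.3 box [609.  258.5] [28.  29.3] z 96.1
130 centre 618.0 196.8 diam 29.1 box [616.8 196.4] [24.9 28. ] z 130.1
118 centre 628.2 133.7 diam 19.0 box [628.1 133.7] [18.7 17.8] z 118.0
96 centre 637.6 71.5 diam 40.0 box [637.7  71.1] [37.2 39.1] z 96.1
```

```bash
python3 - <<'E'
from h import *
z=np.load("w2.npz"); T=z['T']; Tt=T@np.linalg.inv(np.array(r.camera_params("wrist")['tool_from_camera']))
im=z['im']; 
m=(im.min(2)>120).astype(np.uint8); m[:255]=0; m[310:]=0; m[:,:300]=0; m[:,360:]=0
k=max(cv2.findContours(m,cv2.RETR_EXTERNAL,cv2.CHAIN_APPROX_NONE)[0],key=cv2.contourArea)
C=cloud("wrist",z['d'],T); zz=np.median(C[m>0][:,2]); P=onz("wrist",k.reshape(-1,2),zz,T)
Q=(P-Tt[:3,3])@Tt[:3,:3]; c,rr=cv2.minEnclosingCircle(Q[:,:2].astype(np.float32)); print("septum in tool",c,2*rr,np.ptp(Q,axis=0),Q[0,2])
plan(554.8,251.8,120,8.75)
E
```

```text
septum in tool (1.0790956020355225, 1.2233164310455322) 17.698633193969727 [1.72340805e+01 1.71814372e+01 1.22674785e-02] -26.796729586920545
shift [ 68.5 -95.1 109.7] turn [ 0.    -0.    -0.019]
```

Request:
{"api": "jog_arm", "payload": {
  "rows": [
    [[10,-14,5],[0,0,-0.003]],
    [[28,-40,20],[0,0,-0.009]],
    [[46,-66,45],[0,0,-0.015]],
    [[60,-86,75],[0,0,-0.018]],
    [[67.4,-96.3,100],[0,0,-0.018]],
    [[67.4,-96.3,118],[0,0,-0.018]],
    [[67.4,-96.3,120],[0,0,-0.018]],
    [[67.4,-96.3,120],[0,0,-0.018]],
    [[67.4,-96.3,120],[0,0,-0.018]]
  ]
}}

```text
time: 6.0
tool_pos: [554.4, 253.4, 111.0]
tcp_rot: [-180.0, -0.1, 8.6]
ft_force: [-0.7, 0.3, 1.0]
finger_gap: 26.8
grip_force: 29.8
```

Request:
{"api": "jog_arm", "payload": {
  "rows": [
    [[0,0,0],[0,0,0]]
  ]
}}

```text
time: 6.1
tool_pos: [554.4, 253.8, 111.3]
tcp_rot: [-180.0, -0.2, 8.7]
ft_force: [-1.2, -0.6, -0.8]
finger_gap: 26.4
grip_force: 29.8
```

```bash
python3 - <<'E'
from h import *
s=r.sense(); print(s['tool_pos'],s['tcp_rot']);plan(553.5,252.8,69,8.75); wrist("w3")
E
```

```text
[554.42677262 253.78048316 111.28685645] [-1.79969984e+02 -1.64969533e-01  8.65325472e+00]
shift [-1.2  0.9 42.3] turn [-0.001 -0.003 -0.002]
```

View pics/w3.png

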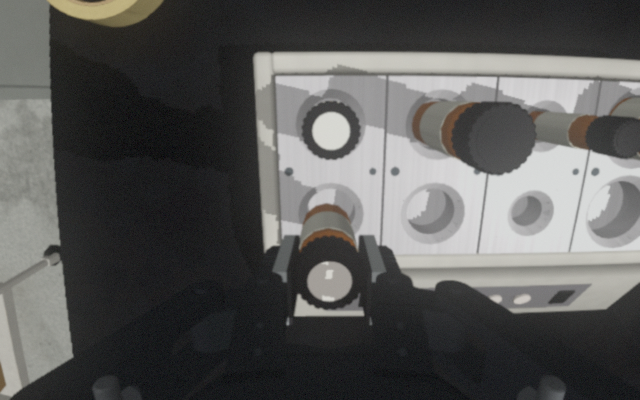

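The held vial (330,280) lines up with its well (328,205) and its septum blank (331,130), so I lower it.

Request:
{"api": "jog_arm", "payload": {
  "rows": [
    [[-0.8,0.6,5],[0,0,0]],
    [[-0.8,0.6,13],[0,0,0]],
    [[-0.8,0.6,20],[0,0,0]],
    [[-0.8,0.6,26],[0,0,0]],
    [[-0.8,0.6,31],[0,0,0]],
    [[-0.8,0.6,35],[0,0,0]],
    [[-0.8,0.6,38],[0,0,0]],
    [[-0.8,0.6,40],[0,0,0]]
  ]
}}

```text
time: 6.95
tool_pos: [553.0, 253.1, 69.6]
tcp_rot: [180.0, -0.1, 8.7]
ft_force: [0.8, -4.6, 11.9]
finger_gap: 27.0
grip_force: 30.2
```

Request:
{"api": "jog_arm", "payload": {
  "rows": [
    [[0,0,0],[0,0,0]]
  ]
}}

```text
time: 7.05
tool_pos: [552.9, 253.1, 69.7]
tcp_rot: [180.0, -0.0, 8.7]
ft_force: [-0.2, -5.4, 3.9]
finger_gap: 26.6
grip_force: 29.5
```

Request:
{"api": "jog_arm", "payload": {
  "rows": [
    [[0,1,0],[0,0,0]],
    [[0,1.5,0.5],[0,0,0]]
  ]
}}

```text
time: 7.25
tool_pos: [553.2, 252.7, 69.7]
tcp_rot: [-179.9, -0.1, 8.7]
ft_force: [-0.9, 1.3, 8.6]
finger_gap: 26.7
grip_force: 30.5
```

Request:
{"api": "jog_arm", "payload": {
  "rows": [
    [[0,0,0],[0,0,0]],
    [[0,0,0],[0,0,0]],
    [[0,0,0],[0,0,0]],
    [[0,0,0],[0,0,0]]
  ],
  "grip": 46
}}

```text
time: 7.65
tool_pos: [552.4, 251.9, 68.4]
tcp_rot: [-180.0, 0.0, 8.7]
ft_force: [0.3, -0.1, -0.1]
finger_gap: 45.5
grip_force: 0.0
```

Request:
{"api": "jog_arm", "payload": {
  "rows": [
    [[0,0,-10],[0,0,0]],
    [[0,0,-30],[0,0,0]],
    [[0,0,-60],[0,0,0]],
    [[0,0,-90],[0,0,0]],
    [[0,0,-110],[0,0,0]],
    [[0,0,-110],[0,0,0]]
  ]
}}

```text
time: 8.25
tool_pos: [555.1, 252.7, 184.1]
tcp_rot: [-179.9, -0.4, 8.7]
ft_force: [0.9, 0.7, 0.4]
finger_gap: 45.8
grip_force: 0.0
```

```bash
python3 - <<'E'
from h import *
s=r.sense(); print(s['time'],s['tool_pos'],s['tcp_rot']);plan(551.9,-217.4,230,79); wrist("w4")
z=np.load("w4.npz"); C=cloud("wrist",z['d'],z['T'])
uv=[(330,280)]
m=(abs(C[...,2]-96)<6)&(np.hypot(C[...,0]-554.8,C[...,1]-251.8)<20); v,u=np.nonzero(m); print(len(u),u.mean(),v.mean(),C[m].mean(0), (C[m].max(0)+C[m].min(0))/2)
m=(abs(C[...,2]-96)<6)&(np.hypot(C[...,0]-609,C[...,1]-259)<20); print(m.sum(),C[m].mean(0), (C[m].max(0)+C[m].min(0))/2)
E
```

```text
8.25 [555.10627556 252.68451116 184.07064666] [-179.91292199   -0.42762601    8.69803445]
shift [-73.9 464.1 -47.2] turn [ 0.003 -0.007 -1.227]
1141 326.6652059596845 199.5626643295355 [555.45199584 253.45153166  95.93682316] [554.75870838 253.49418325  94.20624689]
1269 [609.5710364  260.44158334  96.07799281] [609.51481109 260.65123702  95.98056915]
```

View pics/w4.png

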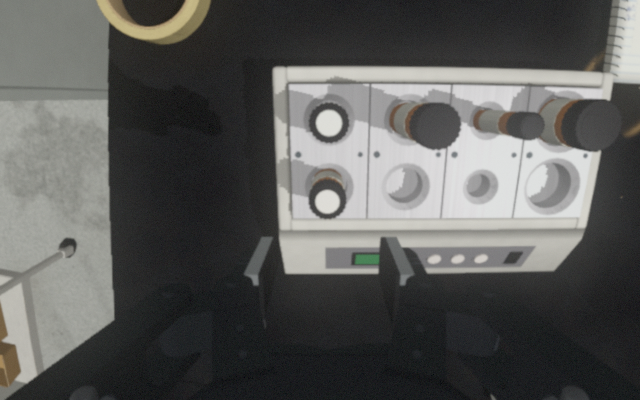

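The short vial stands in its well, cap at (327,200), directly in front of the septum blank at (328,123). The measured offset is 55 mm and the top height is 96 mm. Next is the tall vial.

Request:
{"api": "jog_arm", "payload": {
  "rows": [
    [[-4,23,0],[0,0,-0.06]],
    [[-11,70,0],[0,0,-0.18]],
    [[-19,119,0],[0,0,-0.31]],
    [[-27,168,0],[0,0,-0.44]],
    [[-34,217,0],[0,0,-0.57]],
    [[-42,266,0],[0,0,-0.7]],
    [[-50,315,0],[0,0,-0.83]],
    [[-58,364,0],[0,0,-0.96]],
    [[-66,413,0],[0,0,-1.09]],
    [[-72,450,0],[0,0,-1.19]]
  ],
  "grip": 50
}}

```text
time: 9.3
tool_pos: [548.3, -206.5, 177.3]
tcp_rot: [-179.9, -0.0, 77.1]
ft_force: [0.8, -0.4, 0.7]
finger_gap: 49.9
grip_force: 0.0
```

Request:
{"api": "jog_arm", "payload": {
  "rows": [
    [[0,0,0],[0,0,0]],
    [[0,0,0],[0,0,0]]
  ]
}}

```text
time: 9.5
tool_pos: [548.7, -204.3, 177.3]
tcp_rot: [-179.9, -0.1, 76.7]
ft_force: [0.4, 1.0, -0.8]
finger_gap: 49.9
grip_force: 0.0
```

```bash
python3 - <<'E'
from h import *
s=r.sense(); print(s['time'],s['tool_pos'],s['tcp_rot']);plan(551.9,-217.6,56,79)
E
```

```text
9.5 [ 548.67242292 -204.28205454  177.28056158] [-1.79862611e+02 -5.30745832e-02  7.66895009e+01]
shift [-12.3   6.5 121.3] turn [-0.002 -0.001 -0.04 ]
```

Request:
{"api": "jog_arm", "payload": {
  "rows": [
    [[-6,3,5],[0,0,-0.02]],
    [[-12.3,6.5,20],[0,0,-0.04]],
    [[-12.3,6.5,48],[0,0,-0.04]],
    [[-12.3,6.5,80],[0,0,-0.04]],
    [[-12.3,6.5,102],[0,0,-0.04]],
    [[-12.3,6.5,114],[0,0,-0.04]],
    [[-12.3,6.5,121],[0,0,-0.04]],
    [[-12.3,6.5,121],[0,0,-0.04]]
  ]
}}

```text
time: 10.3
tool_pos: [552.8, -216.8, 56.9]
tcp_rot: [-179.9, -0.0, 79.2]
ft_force: [0.1, 0.3, 0.7]
finger_gap: 49.9
grip_force: 0.0
```

Request:
{"api": "jog_arm", "payload": {
  "rows": [
    [[0,0,0],[0,0,0]],
    [[0,0,0],[0,0,0]],
    [[0,0,0],[0,0,0]],
    [[0,0,0],[0,0,0]],
    [[0,0,0],[0,0,0]],
    [[0,0,0],[0,0,0]],
    [[0,0,0],[0,0,0]]
  ],
  "grip": 20
}}

```text
time: 11.0
tool_pos: [554.1, -217.8, 59.1]
tcp_rot: [179.9, 0.0, 79.2]
ft_force: [-0.6, 1.0, 6.4]
finger_gap: 26.7
grip_force: 29.6
```

Request:
{"api": "jog_arm", "payload": {
  "rows": [
    [[0,0,-5],[0,0,0]],
    [[0,0,-20],[0,0,0]],
    [[0,0,-45],[0,0,0]],
    [[0,0,-75],[0,0,0]],
    [[0,0,-105],[0,0,0]],
    [[0,0,-130],[0,0,0]],
    [[0,0,-145],[0,0,0]],
    [[0,0,-150],[0,0,0]]
  ]
}}

```text
time: 11.8
tool_pos: [554.1, -217.8, 210.5]
tcp_rot: [179.8, 0.1, 79.2]
ft_force: [0.7, 0.1, -1.3]
finger_gap: 27.6
grip_force: 29.7
```

```bash
python3 - <<'E'
from h import *
s=r.sense(); print(s['time'],s['tool_pos'],s['tcp_rot'],s['finger_gap']);plan(535,189,195,8.75)
E
```

```text
11.8 [ 554.06720183 -217.7971429   210.53170101] [1.79802725e+02 5.60013223e-02 7.91727612e+01] 27.59386792773861
shift [396.  -95.2  14.8] turn [ 4.000e-03 -1.000e-03  1.229e+00]
```

Request:
{"api": "jog_arm", "payload": {
  "rows": [
    [[20,-3,2],[0,0,0.06]],
    [[61,-10,4],[0,0,0.19]],
    [[106,-17,6],[0,0,0.33]],
    [[150,-25,8],[0,0,0.47]],
    [[195,-32,10],[0,0,0.61]],
    [[240,-40,12],[0,0,0.75]],
    [[285,-47,14],[0,0,0.89]],
    [[330,-55,15],[0,0,1.02]],
    [[374,-62,15],[0,0,1.15]],
    [[401,-66.5,15],[0,0,1.229]]
  ]
}}

```text
time: 12.8
tool_pos: [561.8, 192.0, 191.1]
tcp_rot: [-180.0, 0.1, 8.6]
ft_force: [1.1, -0.2, -0.2]
finger_gap: 27.0
grip_force: 29.8
```

Request:
{"api": "jog_arm", "payload": {
  "rows": [
    [[0,0,0],[0,0,0]],
    [[0,0,0],[0,0,0]],
    [[0,0,0],[0,0,0]]
  ]
}}

```text
time: 13.1
tool_pos: [562.8, 188.0, 191.9]
tcp_rot: [180.0, 0.1, 8.8]
ft_force: [0.2, 0.1, -1.1]
finger_gap: 26.7
grip_force: 29.8
```

```bash
python3 - <<'E'
from h import *
s=r.sense(); print(s['time'],s['tool_pos'],s['tcp_rot'],s['finger_gap']);plan(564.3,189,90,8.75)
E
```

```text
13.1 [562.80035194 187.99430399 191.89382013] [1.79968425e+02 8.90986362e-02 8.77387582e+00] 26.681987580172674
shift [  1.8  -0.8 101.9] turn [0.001 0.002 0.   ]
```

Request:
{"api": "jog_arm", "payload": {
  "rows": [
    [[1.8,-0.8,10],[0,0,0]],
    [[1.8,-0.8,25],[0,0,0]],
    [[1.8,-0.8,42],[0,0,0]],
    [[1.8,-0.8,56],[0,0,0]],
    [[1.8,-0.8,66],[0,0,0]],
    [[1.8,-0.8,74],[0,0,0]],
    [[1.8,-0.8,80],[0,0,0]],
    [[1.8,-0.8,85],[0,0,0]],
    [[1.8,-0.8,90],[0,0,0]],
    [[1.8,-0.8,94],[0,0,0]]
  ]
}}

```text
time: 14.1
tool_pos: [565.1, 189.9, 98.9]
tcp_rot: [180.0, -0.0, 8.8]
ft_force: [-0.4, -2.0, 0.9]
finger_gap: 27.0
grip_force: 29.4
```

Request:
{"api": "jog_arm", "payload": {
  "rows": [
    [[0,0,2],[0,0,0]],
    [[0,0,4],[0,0,0]],
    [[0,0,6],[0,0,0]],
    [[0,0,6],[0,0,0]]
  ]
}}

```text
time: 14.5
tool_pos: [564.9, 189.9, 92.6]
tcp_rot: [180.0, 0.0, 8.8]
ft_force: [0.9, -2.5, -0.5]
finger_gap: 27.3
grip_force: 29.4
```

Request:
{"api": "jog_arm", "payload": {
  "rows": [
    [[0,0.8,1],[0,0,0]],
    [[0,0.8,2],[0,0,0]],
    [[0,0.8,3],[0,0,0]],
    [[0,0.8,3],[0,0,0]]
  ]
}}

```text
time: 14.9
tool_pos: [565.2, 189.6, 90.2]
tcp_rot: [-180.0, -0.0, 8.8]
ft_force: [-0.8, 0.0, 3.1]
finger_gap: 27.5
grip_force: 30.3
```

Request:
{"api": "jog_arm", "payload": {
  "rows": [
    [[0,0,0],[0,0,0]],
    [[0,0,0],[0,0,0]],
    [[0,0,0],[0,0,0]],
    [[0,0,0],[0,0,0]]
  ],
  "grip": 46
}}

```text
time: 15.3
tool_pos: [564.9, 189.2, 89.7]
tcp_rot: [-180.0, 0.0, 8.8]
ft_force: [0.2, 0.2, 0.4]
finger_gap: 46.0
grip_force: 0.0
```

Request:
{"api": "jog_arm", "payload": {
  "rows": [
    [[0,0,-10],[0,0,0]],
    [[0,0,-30],[0,0,0]],
    [[0,0,-60],[0,0,0]],
    [[0,0,-85],[0,0,0]],
    [[0,0,-100],[0,0,0]],
    [[0,0,-100],[0,0,0]]
  ]
}}

```text
time: 15.9
tool_pos: [566.7, 189.7, 193.3]
tcp_rot: [-180.0, -0.3, 8.8]
ft_force: [0.2, -0.1, -0.2]
finger_gap: 45.9
grip_force: 0.0
```

```bash
python3 - <<'E'
from h import *
s=r.sense(); print(s['time'],s['tool_pos'],s['tcp_rot']);plan(573.4,-157.8,190,79); wrist("w5")
z=np.load("w5.npz"); C=cloud("wrist",z['d'],z['T'])
for n,x,y,t in (("sample",564.5,189,130),("blank",618,197,130)):
    m=(abs(C[...,2]-t)<6)&(np.hypot(C[...,0]-x,C[...,1]-y)<20); print(n,m.sum(),C[m].mean(0))
E
```

```text
15.9 [566.71232582 189.68445284 193.28882624] [-179.97412055   -0.31584756    8.7537912 ]
shift [-46.3 344.5   2.9] turn [ 0.003 -0.005 -1.226]
sample 1404 [566.8163629  190.14025263 129.90887592]
blank 1580 [619.44895312 197.21965716 130.09220586]
```

Request:
{"api": "jog_arm", "payload": {
  "rows": [
    [[-3,20,0],[0,0,-0.07]],
    [[-8,58,0],[0,0,-0.2]],
    [[-13,98,0],[0,0,-0.34]],
    [[-19,138,0],[0,0,-0.48]],
    [[-24,178,0],[0,0,-0.62]],
    [[-29,218,0],[0,0,-0.76]],
    [[-35,258,0],[0,0,-0.9]],
    [[-40,298,0],[0,0,-1.04]],
    [[-45,332,0],[0,0,-1.17]],
    [[-46.5,344.5,0],[0,0,-1.226]]
  ],
  "grip": 40
}}

```text
time: 16.95
tool_pos: [569.9, -161.3, 187.3]
tcp_rot: [-179.8, 0.0, 79.1]
ft_force: [-0.1, 1.3, -0.7]
finger_gap: 40.0
grip_force: 0.0
```

Request:
{"api": "jog_arm", "payload": {
  "rows": [
    [[0,0,0],[0,0,0]],
    [[0,0,0],[0,0,0]]
  ]
}}

```text
time: 17.15
tool_pos: [570.6, -157.7, 188.1]
tcp_rot: [-179.8, -0.0, 78.9]
ft_force: [-0.1, 0.3, -1.6]
finger_gap: 40.0
grip_force: 0.0
```

```bash
python3 - <<'E'
from h import *
s=r.sense(); print(s['time'],s['tool_pos'],s['tcp_rot']);plan(573.8,-158,46,79)
E
```

```text
17.15 [ 570.60733267 -157.6984648   188.06776411] [-1.79845734e+02 -4.99863697e-02  7.88520644e+01]
shift [  0.2   3.6 142.1] turn [-0.003 -0.001 -0.003]
```

Request:
{"api": "jog_arm", "payload": {
  "rows": [
    [[0,2,10],[0,0,-0.002]],
    [[0,3.5,35],[0,0,-0.002]],
    [[0,3.5,65],[0,0,-0.002]],
    [[0,3.5,95],[0,0,-0.002]],
    [[0,3.5,118],[0,0,-0.002]],
    [[0,3.5,133],[0,0,-0.002]],
    [[0,3.5,141],[0,0,-0.002]],
    [[0,3.5,142],[0,0,-0.002]],
    [[0,3.5,142],[0,0,-0.002]]
  ]
}}

```text
time: 18.05
tool_pos: [575.6, -158.9, 48.6]
tcp_rot: [179.9, 0.0, 79.1]
ft_force: [0.4, 0.2, -0.0]
finger_gap: 39.9
grip_force: 0.0
```

Request:
{"api": "jog_arm", "payload": {
  "rows": [
    [[0,0,0],[0,0,0]],
    [[0,0,0],[0,0,0]],
    [[0,0,0],[0,0,0]],
    [[0,0,0],[0,0,0]],
    [[0,0,0],[0,0,0]],
    [[0,0,0],[0,0,0]],
    [[0,0,0],[0,0,0]]
  ],
  "grip": 10
}}

```text
time: 18.75
tool_pos: [575.8, -159.4, 49.1]
tcp_rot: [179.9, 0.0, 79.1]
ft_force: [-0.6, 0.8, 5.2]
finger_gap: 17.1
grip_force: 29.4
```

Request:
{"api": "jog_arm", "payload": {
  "rows": [
    [[0,0,-5],[0,0,0]],
    [[0,0,-20],[0,0,0]],
    [[0,0,-45],[0,0,0]],
    [[0,0,-75],[0,0,0]],
    [[0,0,-105],[0,0,0]],
    [[0,0,-130],[0,0,0]],
    [[0,0,-145],[0,0,0]],
    [[0,0,-150],[0,0,0]]
  ]
}}

```text
time: 19.55
tool_pos: [575.9, -159.3, 200.6]
tcp_rot: [179.8, 0.0, 79.1]
ft_force: [0.8, -0.8, -0.0]
finger_gap: 16.4
grip_force: 29.2
```

```bash
python3 - <<'E'
from h import *
s=r.sense(); print(s['time'],s['tool_pos'],s['tcp_rot'],s['finger_gap']);plan(574.3,125.6,190,8.75)
E
```

```text
19.55 [ 575.88820557 -159.3477475   200.61519407] [1.79788896e+02 3.70203188e-02 7.91138289e+01] 16.38044397383902
shift [279.5 -55.4  10.2] turn [ 0.004 -0.002  1.228]
```

Request:
{"api": "jog_arm", "payload": {
  "rows": [
    [[14,-3,2],[0,0,0.06]],
    [[44,-9,4],[0,0,0.19]],
    [[76,-15,6],[0,0,0.33]],
    [[108,-22,8],[0,0,0.47]],
    [[140,-28,10],[0,0,0.61]],
    [[172,-35,10],[0,0,0.75]],
    [[204,-41,10],[0,0,0.89]],
    [[236,-48,10],[0,0,1.03]],
    [[264,-53,10],[0,0,1.16]],
    [[279.7,-56.5,10],[0,0,1.228]]
  ]
}}

```text
time: 20.55
tool_pos: [571.0, 128.5, 186.2]
tcp_rot: [-180.0, 0.1, 8.6]
ft_force: [-1.0, -0.2, -1.0]
finger_gap: 16.7
grip_force: 29.3
```

Request:
{"api": "jog_arm", "payload": {
  "rows": [
    [[0,0,0],[0,0,0]],
    [[0,0,0],[0,0,0]],
    [[0,0,0],[0,0,0]]
  ]
}}

```text
time: 20.85
tool_pos: [571.9, 125.4, 187.1]
tcp_rot: [180.0, 0.1, 8.8]
ft_force: [-0.4, 0.2, -0.2]
finger_gap: 17.2
grip_force: 29.3
```

```bash
python3 - <<'E'
from h import *
s=r.sense(); print(s['time'],s['tool_pos'],s['tcp_rot'],s['finger_gap']);plan(573.3,126,80,8.75)
E
```

```text
20.85 [571.92442544 125.41698573 187.09452467] [1.79980225e+02 6.90930248e-02 8.79909860e+00] 17.17227894830788
shift [  1.6  -0.4 107.1] turn [0.    0.001 0.001]
```

Request:
{"api": "jog_arm", "payload": {
  "rows": [
    [[1.0,0.2,10],[0,0,0]],
    [[1.0,0.2,25],[0,0,0]],
    [[1.0,0.2,42],[0,0,0]],
    [[1.0,0.2,56],[0,0,0]],
    [[1.0,0.2,66],[0,0,0]],
    [[1.0,0.2,74],[0,0,0]],
    [[1.0,0.2,80],[0,0,0]],
    [[1.0,0.2,86],[0,0,0]],
    [[1.0,0.2,91],[0,0,0]],
    [[1.0,0.2,96],[0,0,0]]
  ]
}}

```text
time: 21.85
tool_pos: [573.5, 126.4, 91.8]
tcp_rot: [-180.0, -0.0, 8.8]
ft_force: [0.4, -0.4, 0.6]
finger_gap: 16.7
grip_force: 29.3
```

Request:
{"api": "jog_arm", "payload": {
  "rows": [
    [[0,0,2],[0,0,0]],
    [[0,0,4],[0,0,0]],
    [[0,0,6],[0,0,0]],
    [[0,0,6],[0,0,0]]
  ]
}}

```text
time: 22.25
tool_pos: [573.2, 126.3, 85.6]
tcp_rot: [-180.0, 0.0, 8.8]
ft_force: [-0.4, -0.2, 0.4]
finger_gap: 16.9
grip_force: 29.3
```

Request:
{"api": "jog_arm", "payload": {
  "rows": [
    [[0,0,1.5],[0,0,0]],
    [[0,0,3],[0,0,0]],
    [[0,0,4.5],[0,0,0]],
    [[0,0,5.5],[0,0,0]],
    [[0,0,6],[0,0,0]],
    [[0,0,6],[0,0,0]]
  ]
}}

```text
time: 22.85
tool_pos: [573.4, 126.4, 80.1]
tcp_rot: [180.0, -0.0, 8.8]
ft_force: [-0.8, -1.2, 3.2]
finger_gap: 16.5
grip_force: 29.5
```

Request:
{"api": "jog_arm", "payload": {
  "rows": [
    [[0,0,0],[0,0,0]],
    [[0,0,0],[0,0,0]],
    [[0,0,0],[0,0,0]],
    [[0,0,0],[0,0,0]]
  ],
  "grip": 38
}}

```text
time: 23.25
tool_pos: [573.2, 126.3, 79.7]
tcp_rot: [-180.0, 0.0, 8.8]
ft_force: [0.8, 0.8, 0.6]
finger_gap: 38.4
grip_force: 0.0
```

Request:
{"api": "jog_arm", "payload": {
  "rows": [
    [[0,0,-10],[0,0,0]],
    [[0,0,-30],[0,0,0]],
    [[0,0,-60],[0,0,0]],
    [[0,0,-90],[0,0,0]],
    [[0,0,-110],[0,0,0]],
    [[0,0,-110],[0,0,0]]
  ]
}}

```text
time: 23.85
tool_pos: [575.7, 126.7, 195.0]
tcp_rot: [180.0, -0.4, 8.8]
ft_force: [-0.4, -0.3, 0.7]
finger_gap: 37.9
grip_force: 0.0
```

```bash
python3 - <<'E'
from h import *
s=r.sense(); print(s['time'],s['tool_pos'],s['tcp_rot']);plan(532.8,-333.5,190,79); wrist("w6")
z=np.load("w6.npz"); C=cloud("wrist",z['d'],z['T'])
for n,x,y,t in (("sample",574.3,126,118),("blank",628,134,118),("tall",565,189,130)):
    m=(abs(C[...,2]-t)<6)&(np.hypot(C[...,0]-x,C[...,1]-y)<20); print(n,m.sum(),C[m].mean(0))
E
```

```text
23.85 [575.67542403 126.67381888 195.01201209] [179.99018597  -0.43708001   8.75948761]
shift [-112.5  448.3    4.2] turn [ 0.005 -0.007 -1.226]
sample 534 [577.08354372 126.46142226 117.69833679]
blank 565 [629.16837934 134.02001396 118.04277486]
tall 1425 [566.96186465 189.08083548 129.80890029]
```

Request:
{"api": "jog_arm", "payload": {
  "rows": [
    [[-5,20,0],[0,0,-0.06]],
    [[-16,63,0],[0,0,-0.18]],
    [[-27,110,0],[0,0,-0.31]],
    [[-39,157,0],[0,0,-0.44]],
    [[-51,204,0],[0,0,-0.57]],
    [[-63,251,0],[0,0,-0.7]],
    [[-75,298,0],[0,0,-0.83]],
    [[-86,345,0],[0,0,-0.96]],
    [[-98,392,0],[0,0,-1.09]],
    [[-108,430,0],[0,0,-1.18]]
  ],
  "grip": 62
}}

```text
time: 24.9
tool_pos: [530.5, -317.3, 188.2]
tcp_rot: [-179.9, -0.0, 76.6]
ft_force: [0.7, 0.3, -0.3]
finger_gap: 61.7
grip_force: 0.0
```

Request:
{"api": "jog_arm", "payload": {
  "rows": [
    [[0,0,0],[0,0,0]],
    [[0,0,0],[0,0,0]]
  ]
}}

```text
time: 25.1
tool_pos: [530.9, -315.5, 188.1]
tcp_rot: [-179.9, -0.1, 76.2]
ft_force: [0.6, 1.1, 0.2]
finger_gap: 61.8
grip_force: 0.0
```

```bash
python3 - <<'E'
from h import *
s=r.sense(); print(s['time'],s['tool_pos'],s['tcp_rot'],s['finger_gap']);plan(532.8,-333.5,36,79)
E
```

```text
25.1 [ 530.86649273 -315.49537975  188.07873318] [-1.79858364e+02 -7.59926328e-02  7.61970948e+01] 61.79369233898499
shift [-17.2   6.5 152. ] turn [-0.002 -0.001 -0.049]
```

Request:
{"api": "jog_arm", "payload": {
  "rows": [
    [[-9,3,10],[0,0,-0.025]],
    [[-17.2,5.3,35],[0,0,-0.049]],
    [[-17.2,5.3,68],[0,0,-0.049]],
    [[-17.2,5.3,100],[0,0,-0.049]],
    [[-17.2,5.3,125],[0,0,-0.049]],
    [[-17.2,5.3,141],[0,0,-0.049]],
    [[-17.2,5.3,150],[0,0,-0.049]],
    [[-17.2,5.3,152],[0,0,-0.049]],
    [[-17.2,5.3,152],[0,0,-0.049]]
  ]
}}

```text
time: 26.0
tool_pos: [533.7, -333.1, 38.7]
tcp_rot: [179.9, 0.0, 79.2]
ft_force: [0.5, 0.6, 0.5]
finger_gap: 62.1
grip_force: 0.0
```

Request:
{"api": "jog_arm", "payload": {
  "rows": [
    [[0,0,0],[0,0,0]],
    [[0,0,0],[0,0,0]],
    [[0,0,0],[0,0,0]],
    [[0,0,0],[0,0,0]],
    [[0,0,0],[0,0,0]],
    [[0,0,0],[0,0,0]],
    [[0,0,0],[0,0,0]]
  ],
  "grip": 30
}}

```text
time: 26.7
tool_pos: [533.9, -333.8, 39.5]
tcp_rot: [179.9, 0.1, 79.2]
ft_force: [-1.9, 0.6, 7.1]
finger_gap: 36.8
grip_force: 29.7
```

Request:
{"api": "jog_arm", "payload": {
  "rows": [
    [[0,0,-5],[0,0,0]],
    [[0,0,-20],[0,0,0]],
    [[0,0,-45],[0,0,0]],
    [[0,0,-75],[0,0,0]],
    [[0,0,-105],[0,0,0]],
    [[0,0,-135],[0,0,0]],
    [[0,0,-152],[0,0,0]],
    [[0,0,-158],[0,0,0]]
  ]
}}

```text
time: 27.5
tool_pos: [534.1, -333.9, 199.1]
tcp_rot: [179.8, 0.1, 79.2]
ft_force: [0.2, -0.1, -0.3]
finger_gap: 36.7
grip_force: 30.2
```

```bash
python3 - <<'E'
from h import *
s=r.sense(); print(s['time'],s['tool_pos'],s['tcp_rot'],s['finger_gap']);plan(584,62.6,185,8.75)
E
```

```text
27.5 [ 534.0877753  -333.87137992  199.13059416] [1.79766945e+02 1.10363954e-01 7.91678830e+01] 36.70460739413874
shift [398.8 -25.5  13.3] turn [ 5.000e-03 -1.000e-03  1.229e+00]
```

Request:
{"api": "jog_arm", "payload": {
  "rows": [
    [[20,-1,2],[0,0,0.06]],
    [[60,-4,4],[0,0,0.19]],
    [[105,-7,6],[0,0,0.33]],
    [[149,-10,8],[0,0,0.47]],
    [[194,-12,10],[0,0,0.61]],
    [[239,-15,10],[0,0,0.75]],
    [[284,-18,10],[0,0,0.89]],
    [[328,-21,10],[0,0,1.02]],
    [[372,-24,10],[0,0,1.15]],
    [[398.8,-25.5,10],[0,0,1.229]]
  ]
}}

```text
time: 28.5
tool_pos: [581.9, 66.6, 184.2]
tcp_rot: [-179.9, 0.1, 8.6]
ft_force: [0.2, -1.7, -0.7]
finger_gap: 36.5
grip_force: 30.2
```

Request:
{"api": "jog_arm", "payload": {
  "rows": [
    [[0,0,0],[0,0,0]],
    [[0,0,0],[0,0,0]],
    [[0,0,0],[0,0,0]]
  ]
}}

```text
time: 28.8
tool_pos: [582.4, 62.5, 184.9]
tcp_rot: [180.0, 0.1, 8.8]
ft_force: [0.1, -0.8, -1.4]
finger_gap: 36.9
grip_force: 30.3
```

```bash
python3 - <<'E'
from h import *
s=r.sense(); print(s['time'],s['tool_pos'],s['tcp_rot'],s['finger_gap']);plan(583.8,62.6,70.5,8.75)
E
```

```text
28.8 [582.39562312  62.53151218 184.90365895] [1.79989117e+02 9.03442168e-02 8.77354084e+00] 36.89364678950296
shift [1.600e+00 1.000e-01 1.144e+02] turn [0.    0.002 0.   ]
```

Request:
{"api": "jog_arm", "payload": {
  "rows": [
    [[1.0,0.6,12],[0,0,0]],
    [[1.0,0.6,30],[0,0,0]],
    [[1.0,0.6,48],[0,0,0]],
    [[1.0,0.6,63],[0,0,0]],
    [[1.0,0.6,75],[0,0,0]],
    [[1.0,0.6,83],[0,0,0]],
    [[1.0,0.6,90],[0,0,0]],
    [[1.0,0.6,96],[0,0,0]],
    [[1.0,0.6,101],[0,0,0]],
    [[1.0,0.6,105],[0,0,0]]
  ]
}}

```text
time: 29.8
tool_pos: [584.5, 62.8, 81.0]
tcp_rot: [180.0, -0.1, 8.8]
ft_force: [0.9, -2.3, 0.0]
finger_gap: 37.3
grip_force: 30.3
```

Request:
{"api": "jog_arm", "payload": {
  "rows": [
    [[0,0,1.5],[0,0,0]],
    [[0,0,3],[0,0,0]],
    [[0,0,4.5],[0,0,0]],
    [[0,0,6],[0,0,0]],
    [[0,0,7],[0,0,0]],
    [[0,0,7],[0,0,0]]
  ]
}}

```text
time: 30.4
tool_pos: [584.2, 62.8, 73.9]
tcp_rot: [180.0, -0.0, 8.8]
ft_force: [0.5, -3.3, 0.5]
finger_gap: 36.9
grip_force: 30.2
```

Request:
{"api": "jog_arm", "payload": {
  "rows": [
    [[0,0.8,1],[0,0,0]],
    [[0,0.8,2],[0,0,0]],
    [[0,0.8,3],[0,0,0]],
    [[0,0.8,4],[0,0,0]],
    [[0,0.8,4],[0,0,0]]
  ]
}}

```text
time: 30.9
tool_pos: [584.4, 62.5, 70.5]
tcp_rot: [-180.0, -0.0, 8.8]
ft_force: [-1.6, -1.6, 6.4]
finger_gap: 37.0
grip_force: 30.8
```

Request:
{"api": "jog_arm", "payload": {
  "rows": [
    [[0,0,0],[0,0,0]],
    [[0,0,0],[0,0,0]],
    [[0,0,0],[0,0,0]],
    [[0,0,0],[0,0,0]]
  ],
  "grip": 56
}}

```text
time: 31.3
tool_pos: [583.8, 62.3, 69.5]
tcp_rot: [-180.0, 0.0, 8.8]
ft_force: [-0.9, 1.0, -0.4]
finger_gap: 56.4
grip_force: 0.0
```

Request:
{"api": "jog_arm", "payload": {
  "rows": [
    [[0,0,-10],[0,0,0]],
    [[0,0,-30],[0,0,0]],
    [[0,0,-60],[0,0,0]],
    [[0,0,-95],[0,0,0]],
    [[0,0,-125],[0,0,0]],
    [[0,0,-145],[0,0,0]],
    [[0,0,-145],[0,0,0]]
  ]
}}

```text
time: 32.0
tool_pos: [586.4, 62.3, 220.0]
tcp_rot: [179.9, -0.4, 8.8]
ft_force: [0.4, -0.5, -0.5]
finger_gap: 55.9
grip_force: 0.0
```

Request:
{"api": "jog_arm", "payload": {
  "rows": [
    [[-20,-20,0],[0,0,0]],
    [[-50,-50,0],[0,0,0]],
    [[-60,-80,0],[0,0,0]],
    [[-60,-80,0],[0,0,0]],
    [[-60,-80,0],[0,0,0]]
  ]
}}

```text
time: 32.5
tool_pos: [512.1, 132.4, 214.2]
tcp_rot: [180.0, 0.0, 8.8]
ft_force: [0.6, 0.3, -0.4]
finger_gap: 55.8
grip_force: 0.0
```

```bash
python3 - <<'E'
from h import *
wrist("w7"); z=np.load("w7.npz"); C=cloud("wrist",z['d'],z['T'])
for n,x,y,t in (("short",555,252,96),("tall",565,189,130),("tube",574.3,126,118),("jar",584,62,96)):
    for dx,dy in ((0,0),(54.4,8.4)):
        m=(abs(C[...,2]-t)<5)&(np.hypot(C[...,0]-x-dx,C[...,1]-y-dy)<24); print(n,m.sum(),((C[m].max(0)+C[m].min(0))/2).round(1),np.median(C[m][:,2]).round(1))
E
```

```text
short 1033 [554.6 252.5  94.8] 96.1
short 1211 [609.5 260.2  94.8] 96.0
tall 1439 [565.5 189.7 128.6] 130.1
tall 1624 [619.  196.7 128.8] 130.1
tube 500 [576.2 126.4 117.1] 118.2
tube 626 [628.9 133.7 116.6] 118.1
jar 1930 [583.3  63.   94.9] 96.1
jar 2218 [638.6  70.3  94.7] 96.1
```

View pics/w7.png

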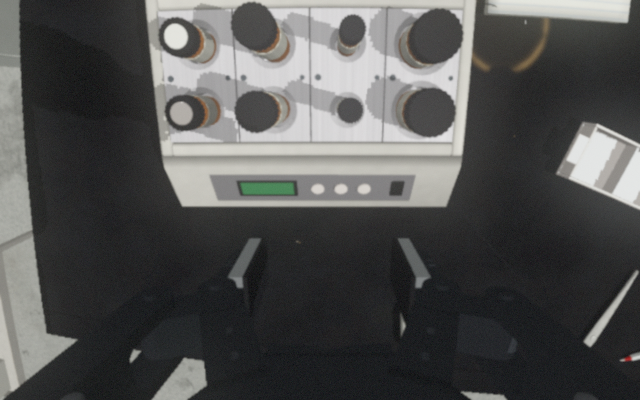

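All four samples stand in the front wells at (185,111), (258,110), (349,110) and (428,110). Their cap heights match their blanks', and the tray is empty.

```bash
python3 -c "
from bench import r
print(r.hand_in())"
```

```text
the job is handed in; nothing more can be done
None
```

All four vials stand upright and released in the front wells matching their blanks, cap heights checked in the last image; the job was handed in at about 33 s, and no verdict was returned.

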